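Roll the bar blanks onto the scribed line

ROBOT

A 6-joint arm with a two-finger parallel gripper is mounted at the origin on a cart in front of the work surface, level with it; the furniture and walls round the work are solid. World frame = base frame: x ahead of the robot, y to its left, z up, the work surface at z = 0. Lengths are in m, angles in rad, forces in N, time in s.
With the tool pointing down it reaches from about 0.4 to 0.925 m from the base axis. Payload 12.5 kg.
Tool frame: the origin (TCP) lies at the very end of the fingers, on their centre line; the grasp point (between the pads) lies 19 mm behind it; y points along the fingers, x is the direction in which the jaws open and shut, and the axes are right-handed (so a half turn about y gives the same grasp; the last joint's range is limited). The gripper opens to 95 mm and grips with 3 to 60 N. Pads are 20 mm wide; open, the fingers measure 119 mm over their backs; the gripper's body (75 mm by 180 mm) begins 59 mm behind the grasp point.
Start: joints at [1.144, 0.491, 1.559, -0, 1.092, -0.106], TCP at [0.197, 0.593, 0.215] pointing down, gripper open.
Joint ranges: [-3.1, 3.1], [-0.84, 2.19], [0.05, 2.79], [-1.13, 4.28], [0.06, 2.93], [-2.69, 2.69]. Speed limits (rad/s): [2.22, 2.22, 2.79, 3.14, 3.14, 3.14].

INTERFACE

Orientations are given as a rotation vector (axis times angle).
In Python, from bench import robot gives the robot as it stands.
- The arm moves only by the tool send_rows, never from a script. Its arguments are lists of equal length, an entry for each row: "fingers": the gripper's target within -1 to 1 (shut at 1, half-way at 0, fully open at -1); "slide": the shift along the tool's x, y, z in cm, a list of three; "yaw": the turn about the tool's y in degrees. In form: {"fingers": [fingers, ...], "slide": [[tx, ty, tz], ...], "yaw": [yaw, ...]}. A call has 1 to 12 rows; each row is the pose to reach, as a shift and turn from the pose commanded when the call began, along the tool's axes at that moment; what a row does not reach only later rows make up. A row lasts 1/8 s, in which the tool goes at most 62.5 mm and 10.7 degrees, less where a joint would pass 70% of its speed; a pose out of reach is approached as far as the arm can. A call with a gripper value outside its range is refused whole. The fingers move at their own pace and stop on an object; "newtons" is the grip in N (left out, the last holds). Time passes only in rows, so rows that repeat a pose let the fingers close. It gives the time, the measured TCP pose, the force and the opening at its end, in the units of the state.
- robot.get_obs(): the state, without advancing time (a new reading comes with each control period).
- robot.camera(name): name is "side" or "top"; returns a dict with "image" (480x640x3 uint8, red, green, blue), "z_map" (480x640 float32, m along the optical axis (not along the pixel's ray), 0 where there is no reading), "fx", "fy", "cx", "cy" (pixels), "world_to_cam" (4x4, takes a point from world to camera coordinates). Camera axes: x right, y up, looking along -z (the intrinsics and any distortion apply to the point x, -y, -z); pixel columns grow to the right and rows downward; lengths in m; the calibration is good to about 2 mm. A picture is of the moment at which its call begins.
- robot.finish_job(): hands the job in, once; it reports no verdict.
Trained networks look in a picture, given as the dict that the camera call returned (one of the last four; its "shot" number tells which), for a name from the list of things; names that differ only in an ending like _2 or _b are one class to them, and where a whole thing is asked for, a point or a joint stands for the part that bears it (a point fixed in the world has none). Each returns a list of dicts, best first, with "score" (0 to 1); they miss things now and then, are a little off and sometimes report something else, mostly with a low value. They report only what shows in the picture. A call takes as long as a camera call. They do not tell look-alikes from the thing itself.
- robot.look_for(picture, target): "at" ([x, y, z] in m, in world coordinates, good to about 4 mm: the middle of the surface that is visible of it).
- robot.tip_of(picture, target): "at" ([x, y, z] in m, in world coordinates, good to about 4 mm: a listed point, or the origin of a listed thing).
The state is a dict: "time_s": time; "joint_positions": joint angles; "qd": joint speeds; "effort": joint torques, N m; "eef_pos": TCP position; "orientation": TCP orientation; "wrist_force": force on the tool from outside, world axes, zero at the start; "torque": the same for the moment, N m; "finger_gap": opening from 0.0 (shut) to 1.0 (fully open).
Only numpy, scipy, OpenCV 4.12 (cv2) and the standard library are available. Lean on these libraries where they do the work, as an engineer would, in place of code of your own. Each camera call takes 0.05 s, during which the arm holds its last target.

TASK

The two round bar blanks on the setting-out plate have to lie end to end on its scribed line before they are marked. With the fingertips on top of each bar, push the top sideways so that the bar rolls, in as many strokes as it takes, until the line runs under the middle of the bar along its whole length; do not pick the bars up or drag them without rolling, and leave both lying still. Leave the things around the plate where they are.

Things in the scene. Friction and masses are not known exactly. Their poses are not given: they have to be found in the camera images.
- plate: setting-out plate fixed to the bench: bare light metal, 220 mm (own x, the rolling direction) x 290 mm (own y) x 10 mm thick; along its two 290 mm edges stands a dark stop lip, 8 mm wide, 7 mm above the plate's face, inner side 100 mm from the line. Origin centre of its underside, z up
- line (a point): middle of the scribed line on the plate's upper face (10 mm above the bench): a dark line 2.5 mm wide, 284 mm long, flush with the face, running along the plate's y axis through the plate's middle. Axes as the plate's: x across the line, y along it, z up
- thick_bar: plain round steel bar, 36 mm in diameter, 100 mm long, 0.2 to 0.4 kg, lying on the plate 25 to 40 mm from the line and within 4 degrees of parallel to it; origin on its axis at mid length; own y = its axis, x and z turn as it rolls. Pressed lightly (3 to 10 N) on top by a fingertip moving sideways it rolls, its axis going half as far as the tip; a stroke rolls it about as far as the tip is wide.
- slim_bar: plain round steel bar, 26 mm in diameter, 100 mm long, 0.17 to 0.34 kg, lying on the plate 25 to 40 mm from the line and within 4 degrees of parallel to it; origin on its axis at mid length; own y = its axis, x and z turn as it rolls. Rolls like the thick bar; in the other half of the plate and on the other side of the line. Both stay where they are let go; pushed at half height they drag or jam.
- steel_block: square grey steel bench block, 64x64x20 mm, lying flat left of the plate; origin centre of its underside
- crucible: open pale clay crucible, 68 mm across, 36 mm tall, right of the plate; origin centre of its underside
- polish_pot: round polish pot with a lid, 58 mm across, 50 mm tall, right of the plate; origin centre of its underside
- masking_tape: roll of masking tape lying flat, about 98 mm across, 25 mm tall, left of the plate; origin centre of its underside
Not all that is in view belongs to the job. What is shaped like the slim_bar but green or orange is not meant. Leave any blue look-alike of the thick_bar alone.

How it is judged:
By the outcome, as a careful person would: the job done as asked, in the order asked, and still so for the second after the job is handed in, with the robot touching nothing.
It also fails if it takes over 72 s, if anything falls off the work surface, if the arm or the gripper's body presses on something with over 40 N, if the wrist force passes 120 N, or if a joint passes its speed limit or range.

## Working session

There is one attempt and no reset: what is moved stays moved. The work goes in short steps, Python scripts to look and compute and a tool call to move; the robot and the scene stay as the last step left them, time stands still between calls to the robot, and variables do not carry over. Pictures are saved under pics/ and viewed, and the job is handed in when it is done.

Besides the shell and the picture viewer there is one more tool, called by a JSON object that holds its "method" and its "body". send_rows: Moves the arm, as the interface text tells. Its arguments: {"type":"object","properties":{"fingers":{"type":"array"},"slide":{"type":"array"},"yaw":{"type":"array"},"newtons":{"type":"number"}},"required":["fingers","slide","yaw"]}

```bash
ls; mkdir -p pics; cat > h.py <<'E'
import numpy as np, cv2
from bench import robot
def save(n,im,c=None,s=1):
    if c: im=im[c[1]:c[3],c[0]:c[2]]
    if s!=1: im=cv2.resize(im,None,fx=s,fy=s,interpolation=cv2.INTER_CUBIC)
    cv2.imwrite('pics/'+n,im[:,:,::-1])
def proj(d,P):
    P=np.atleast_2d(P); q=(d['world_to_cam']@np.c_[P,np.ones(len(P))].T).T
    return np.c_[d['fx']*q[:,0]/-q[:,2]+d['cx'], d['fy']*-q[:,1]/-q[:,2]+d['cy']]
def unproj(d,u,v,z=None,depth=None):
    W=np.linalg.inv(d['world_to_cam']); r=np.array([(u-d['cx'])/d['fx'],-(v-d['cy'])/d['fy'],-1.])
    R=W[:3,:3]@r; o=W[:3,3]
    if depth is None: depth=(z-o[2])/R[2]
    return o+depth*R
E
python3 - <<'E'
from h import *
for c in ['top','side']:
    d=robot.camera(c); save(c+'1.png',d['image']); np.save(c+'1.npy',d,allow_pickle=True)
    print(c,{k:v for k,v in d.items() if k not in('image','z_map')})
    for t in ['plate','line','thick_bar','slim_bar']:
        print(t,[(np.round(x['at'],3),round(x['score'],2),proj(d,x['at']).round()) for x in robot.tip_of(d,t)])
o=robot.get_obs();print(o)
E
```

```text
pics
top {'fx': 514.1311077991013, 'fy': 514.1311077991013, 'cx': 318.5225240710344, 'cy': 233.15538007670722, 'world_to_cam': array([[-0.00769522, -0.99995849, -0.00487943,  0.00434465],
       [ 0.98256184, -0.0084677 ,  0.18574315, -0.51041544],
       [-0.18577676, -0.00336501,  0.98258622, -1.2020734 ],
       [ 0.        ,  0.        ,  0.        ,  1.        ]]), 'shot': 1}
plate [(array([ 0.533,  0.041, -0.002]), 0.94, array([[302., 228.]])), (array([0.508, 0.112, 0.024]), 0.68, array([[273., 236.]]))]
line [(array([0.534, 0.042, 0.005]), 0.98, array([[302., 227.]])), (array([ 0.469, -0.174, -0.   ]), 0.4, array([[388., 252.]]))]
thick_bar [(array([ 0.558, -0.04 ,  0.03 ]), 0.98, array([[334., 216.]])), (array([ 0.514, -0.3  ,  0.019]), 0.86, array([[439., 233.]]))]
slim_bar [(array([0.506, 0.111, 0.025]), 0.96, array([[274., 237.]])), (array([0.342, 0.286, 0.018]), 0.72, array([[202., 305.]])), (array([ 0.334, -0.152,  0.011]), 0.71, array([[382., 307.]]))]
side {'fx': 562.4964648837379, 'fy': 562.4964648837379, 'cx': 328.00438367771056, 'cy': 248.43733035939707, 'world_to_c
[... 683 characters left out ...]
2, 0.114, 0.022]), 0.68, array([[330., 235.]]))]
{'time_s': 0.5, 'joint_positions': array([ 1.14439323e+00,  4.90892407e-01,  1.55891584e+00, -4.19241247e-06,
        1.09169392e+00, -1.05592243e-01]), 'qd': array([ 0.00055392, -0.00097263, -0.00090293, -0.00025394,  0.00079586,
        0.00044604]), 'effort': array([-4.12078343e-04, -6.12058997e+01, -2.58286536e+01,  6.92202221e-02,
        4.47252521e-02, -2.65645690e-05]), 'eef_pos': array([0.19706445, 0.59313093, 0.2146602 ]), 'orientation': array([-1.34401608, -0.96976536,  0.96963212]), 'wrist_force': array([-0.03795578, -0.39720517,  0.00554605]), 'torque': array([0.02582138, 0.00087681, 0.02727088]), 'finger_gap': 0.9972713057036799}
```

View pics/top1.png

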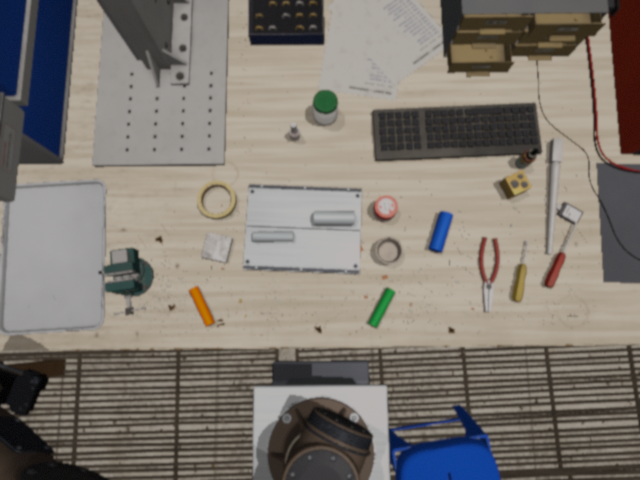

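View pics/side1.png

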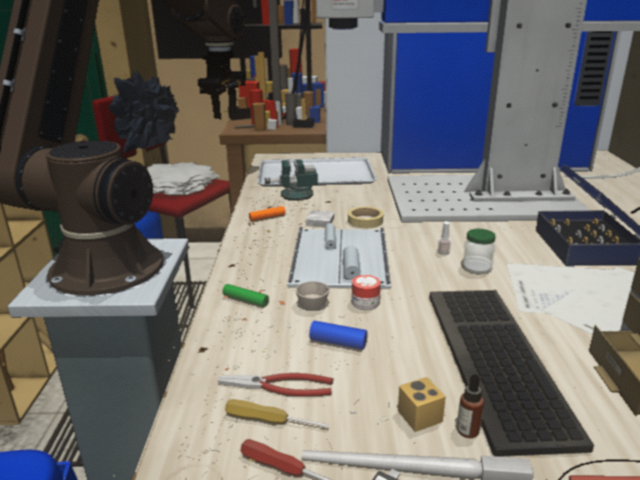

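```bash
python3 - <<'E'
from h import *
d=np.load('top1.npy',allow_pickle=True).item(); save('crop1.png',d['image'],(220,150,400,300),4)
E
```

```text
(no output)
```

View pics/crop1.png

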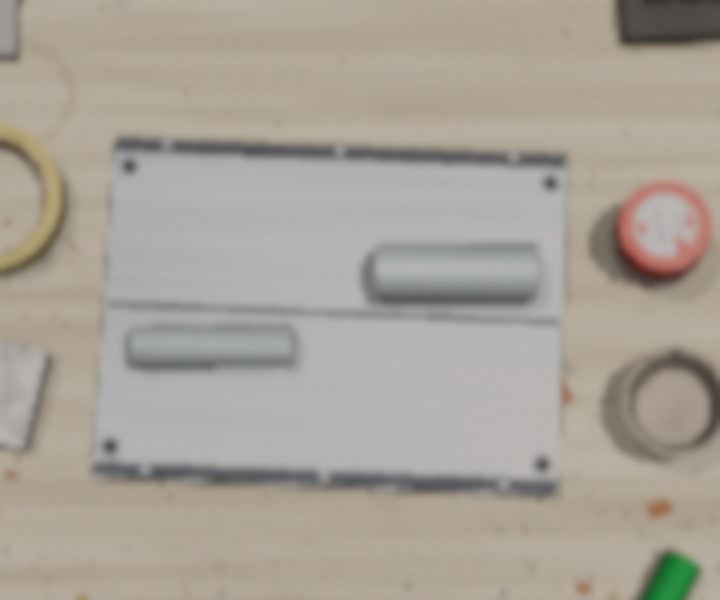

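The candidates for thick_bar are the grey bar on the plate at (334,217) and the blue one at (440,231). For slim_bar they are the grey bar on the plate at (273,237), the orange one at (202,306) and the green one at (381,307). I'm taking the two bare-steel bars on the plate, and the crop shows them on either side of the line.

```bash
cat >> h.py <<'E'
def cloud(d):
    v,u=np.mgrid[0:480,0:640]; D=d['z_map'].astype(float)
    W=np.linalg.inv(d['world_to_cam'])
    P=np.stack([(u-d['cx'])/d['fx']*D,-(v-d['cy'])/d['fy']*D,-D],-1)
    return P@W[:3,:3].T+W[:3,3]
E
python3 - <<'E'
from h import *
for c in ['top','side']:
    d=np.load(c+'1.npy',allow_pickle=True).item(); P=cloud(d)
    m=(d['z_map']>0)
    x,y,z=P[...,0],P[...,1],P[...,2]
    pl=m&(x>.44)&(x<.49)&(y>-.08)&(y<.05); print(c,'plate z',np.median(z[pl]),z[pl].std(),pl.sum())
    for n,cx,cy in [('thick',.558,-.04),('slim',.508,.112)]:
        s=m&(abs(x-cx)<.03)&(abs(y-cy)<.07)&(z>.018)
        q=P[s]; print(n,s.sum(),q.min(0).round(3),q.max(0).round(3),q.mean(0).round(4))
        cc=np.cov(q[:,:2].T); w,V=np.linalg.eigh(cc); a=V[:,1]; print('axis deg from y',np.degrees(np.arctan2(a[0],a[1])))
    # line
    g=d['image'].astype(float).mean(2)
    o=[]
    for yy in np.arange(-.09,.175,.004):
        xs=np.arange(.515,.555,.0005)
        uv=proj(d,np.c_[xs,np.full_like(xs,yy),np.full_like(xs,.01)])
        val=cv2.remap(g.astype(np.float32),uv[:,0].astype(np.float32)[None],uv[:,1].astype(np.float32)[None],cv2.INTER_LINEAR)[0]
        b=np.median(val); w=np.clip(b-8-val,0,None)
        if w.sum()>0: o.append((yy,(w*xs).sum()/w.sum(),val.min()))
    o=np.array(o); print(np.c_[o[::5]].round(4))
    f=np.polyfit(o[:,0],o[:,1],1); r=o[:,1]-np.polyval(f,o[:,0]); k=abs(r)<.003; f=np.polyfit(o[k,0],o[k,1],1); print('line x= ',f,k.sum(),len(k),r[k].std())
E
```

```text
top plate z 0.010035627372883882 0.002620559590858253 1037
thick 581 [ 0.534 -0.088  0.02 ] [0.569 0.011 0.052] [ 0.5501 -0.0373  0.0416]
axis deg from y -0.13658467129477073
slim 417 [0.494 0.065 0.018] [0.523 0.164 0.042] [0.5063 0.1133 0.0327]
axis deg from y -0.4188754994535677
[[-9.000000e-02  5.350000e-01  1.475312e+02]
 [-7.000000e-02  5.406000e-01  9.736460e+01]
 [-5.000000e-02  5.408000e-01  9.518390e+01]
 [-3.000000e-02  5.407000e-01  9.417190e+01]
 [-1.000000e-02  5.413000e-01  9.358660e+01]
 [ 1.000000e-02  5.422000e-01  1.006917e+02]
 [ 3.000000e-02  5.311000e-01  1.463333e+02]
 [ 5.000000e-02  5.319000e-01  1.538828e+02]
 [ 7.000000e-02  5.255000e-01  1.450072e+02]
 [ 9.000000e-02  5.267000e-01  1.426019e+02]
 [ 1.100000e-01  5.246000e-01  1.427708e+02]
 [ 1.300000e-01  5.302000e-01  1.426667e+02]
 [ 1.500000e-01  5.313000e-01  1.377161e+02]
 [ 1.700000e-01  5.293000e-01  1.450195e+02]]
line x=  [-0.05647419  0.53752368] 31 67 0.001452594431816169
side plate z 0.007743026152843724 0.001164947949969332 586
thick 465 [ 0.538 -0.095  0.018] [0.574 0.013 0.045] [ 0.5549 -0.
[... 152 characters left out ...]
247826
[[-9.000000e-02  5.456000e-01  1.249050e+02]
 [-7.000000e-02  5.454000e-01  1.167604e+02]
 [-5.000000e-02  5.459000e-01  1.221979e+02]
 [-3.000000e-02  5.413000e-01  1.285729e+02]
 [-1.000000e-02  5.389000e-01  1.144922e+02]
 [ 1.000000e-02  5.396000e-01  1.272210e+02]
 [ 3.000000e-02  5.390000e-01  1.335104e+02]
 [ 5.000000e-02  5.396000e-01  1.422435e+02]
 [ 7.000000e-02  5.213000e-01  1.154583e+02]
 [ 9.000000e-02  5.221000e-01  1.181702e+02]
 [ 1.100000e-01  5.239000e-01  1.480553e+02]
 [ 1.300000e-01  5.298000e-01  1.457266e+02]
 [ 1.500000e-01  5.315000e-01  1.448835e+02]
 [ 1.700000e-01  5.311000e-01  1.503333e+02]]
line x=  [-0.07454548  0.53921915] 26 67 0.0016774087567092669
```

```bash
cat >> h.py <<'E'
from scipy.optimize import least_squares
BAR={'thick':(.018,-.04),'slim':(.013,.113)}
def linefit(d,f0=(-.042,.5365)):
    """x = a*y+b of scribed line, plane z=.01, from image darkness"""
    g=d['image'].astype(np.float32).mean(2); f=np.array(f0)
    for w,thr in [(.007,.003),(.005,.0015),(.005,.0015)]:
        o=[]
        for yy in np.arange(-.1,.176,.002):
            xs=np.polyval(f,yy)+np.arange(-w,w+1e-9,.0004)
            uv=proj(d,np.c_[xs,np.full_like(xs,yy),np.full_like(xs,.01)]).astype(np.float32)
            v=cv2.remap(g,uv[None,:,0],uv[None,:,1],cv2.INTER_CUBIC)[0]
            i=v.argmin(); 
            if 3<i<len(v)-4 and min(v[:4].mean(),v[-4:].mean())-v[i]>12:
                base=np.interp(np.arange(len(v)),[0,len(v)-1],[v[:4].mean(),v[-4:].mean()])
                k=np.clip(base-v-6,0,None); o.append((yy,(k*xs).sum()/k.sum()))
        o=np.array(o)
        r=least_squares(lambda p:o[:,1]-np.polyval(p,o[:,0]),f,loss='soft_l1',f_scale=.0005); f=r.x
    res=o[:,1]-np.polyval(f,o[:,0]); k=abs(res)<.0015
    return f,k.sum(),res[k].std(),(o[k,0].min(),o[k,0].max())
def barfit(d,n,cx):
    R,cy=BAR[n]; P=cloud(d); m=(d['z_map']>0)&(abs(P[...,0]-cx)<.03)&(abs(P[...,1]-cy)<.06)&(P[...,2]>.019)&(P[...,2]<.06)
    q=P[m]; yc=(np.percentile(q[:,1],2)+np.percentile(q[:,1],98))/2
    q=q[abs(q[:,1]-yc)<.045]
    def fun(p):
        dx=q[:,0]-(p[0]+p[1]*(q[:,1]-yc)); dz=q[:,2]-(.01+R+p[2]); return np.hypot(dx,dz)-R
    r=least_squares(fun,[cx,0,0],loss='soft_l1',f_scale=.0015)
    return r.x,yc,len(q),np.median(abs(r.fun))
def report(cams=('top','side'),cx={'thick':.558,'slim':.508},f0={'top':(-.042,.5365),'side':(-.042,.5365)},tag=None):
    for c in cams:
        d=robot.camera(c) if tag is None or tag!='load' else np.load(c+'1.npy',allow_pickle=True).item()
        f,k,s,rg=linefit(d,f0[c]); print(c,'line slope deg %.2f b %.4f n%d sd %.4f'%(np.degrees(np.arctan(f[0])),f[1],k,s),rg)
        for n in BAR:
            p,yc,N,e=barfit(d,n,cx[n]); print('  ',n,'x %.4f yc %.4f slope %.2f dz %.4f N%d e%.4f | off line %.1fmm rel angle %.2f'%(p[0],yc,np.degrees(np.arctan(p[1])),p[2],N,e,1e3*(p[0]-np.polyval(f,yc)),np.degrees(np.arctan(p[1])-np.arctan(f[0]))))
        yield d
E
python3 - <<'E'
from h import *
for d in report(tag='load'):
    im=d['image'].copy(); s=4
    c=(220,150,400,300) if d['shot']==1 else (270,190,420,310)
    f=linefit(d)[0]
    cr=cv2.resize(im[c[1]:c[3],c[0]:c[2]],None,fx=s,fy=s,interpolation=cv2.INTER_CUBIC)
    def L(a,b,col):
        p=((proj(d,[a,b])-[c[0],c[1]]+.5)*s).round().astype(int); cv2.line(cr,tuple(map(int,p[0])),tuple(map(int,p[1])),col,1)
    L([np.polyval(f,-.1),-.1,.01],[np.polyval(f,.18),.18,.01],(255,0,0))
    for n,cx in [('thick',.558),('slim',.508)]:
        p,yc,_,_=barfit(d,n,cx);R=BAR[n][0]
        for o in(-R,0,R): L([p[0]-.05*p[1]+o,yc-.05,.01+R],[p[0]+.05*p[1]+o,yc+.05,.01+R],(0,0,255))
    cv2.imwrite('pics/fit%d.png'%d['shot'],cr[:,:,::-1])
E
```

```text
top line slope deg -2.17 b 0.5373 n46 sd 0.0005 (np.float64(-0.08399999999999999), np.float64(0.10400000000000018))
   thick x 0.5529 yc -0.0374 slope 0.55 dz -0.0002 N523 e0.0013 | off line 14.2mm rel angle 2.72
   slim x 0.5083 yc 0.1138 slope -0.14 dz -0.0003 N371 e0.0013 | off line -24.7mm rel angle 2.03
side line slope deg -1.25 b 0.5380 n62 sd 0.0007 (np.float64(-0.08399999999999999), np.float64(0.12200000000000019))
   thick x 0.5559 yc -0.0433 slope 0.91 dz -0.0025 N321 e0.0007 | off line 16.9mm rel angle 2.16
   slim x 0.5116 yc 0.1085 slope 0.11 dz -0.0028 N163 e0.0006 | off line -24.1mm rel angle 1.37
```

View pics/fit1.png

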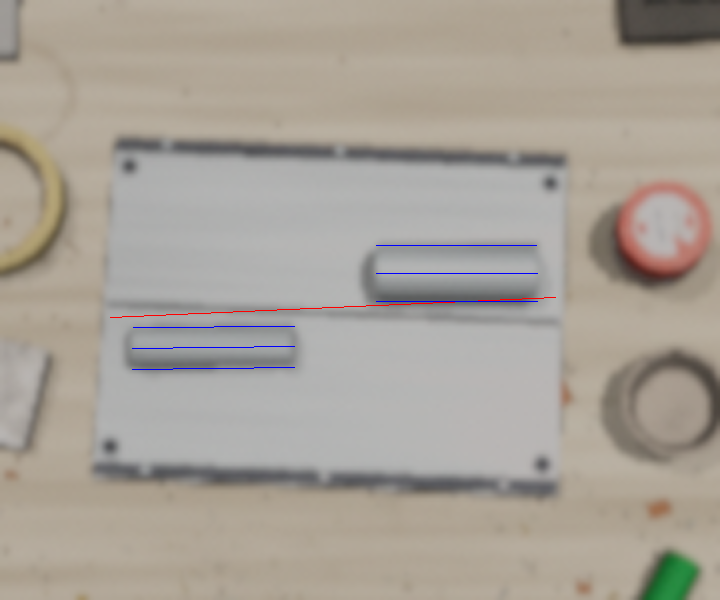

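View pics/fit2.png

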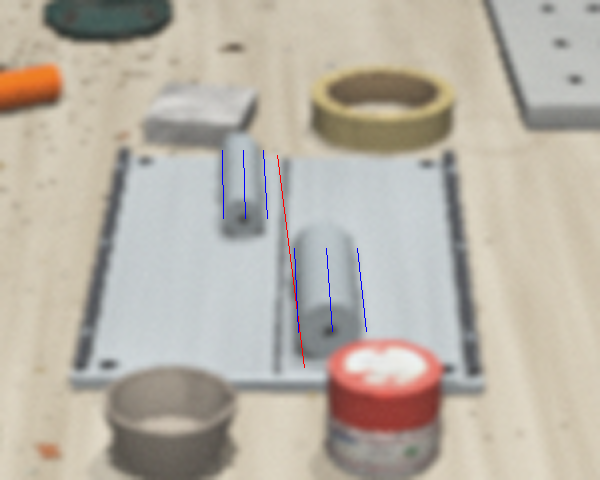

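```bash
sed -i 's/-\.042,\.5365/.038,.532/g' h.py; cat >> h.py <<'E'
def overlay(d,c,name,cx,s=4):
    f=linefit(d)[0]
    cr=cv2.resize(d['image'][c[1]:c[3],c[0]:c[2]],None,fx=s,fy=s,interpolation=cv2.INTER_CUBIC)
    def L(a,b,col):
        p=((proj(d,[a,b])-[c[0],c[1]]+.5)*s).round().astype(int); cv2.line(cr,tuple(map(int,p[0])),tuple(map(int,p[1])),col,1)
    L([np.polyval(f,-.1),-.1,.01],[np.polyval(f,.18),.18,.01],(255,0,0))
    for n in BAR:
        p,yc,_,_=barfit(d,n,cx[n]);R=BAR[n][0]
        for o in(-R,0,R): L([p[0]-.05*p[1]+o,yc-.05,.01+R],[p[0]+.05*p[1]+o,yc+.05,.01+R],(0,0,255))
    cv2.imwrite('pics/'+name,cr[:,:,::-1])
E
python3 - <<'E'
from h import *
for d in report(tag='load'):
    overlay(d,(220,150,400,300) if d['shot']==1 else (270,190,420,310),'fitb%d.png'%d['shot'],{'thick':.558,'slim':.508})
    # lips: plate edges via depth? print line points
E
```

```text
top line slope deg 2.88 b 0.5295 n104 sd 0.0001 (np.float64(-0.1), np.float64(0.17400000000000024))
   thick x 0.5529 yc -0.0374 slope 0.55 dz -0.0002 N523 e0.0013 | off line 25.3mm rel angle -2.33
   slim x 0.5083 yc 0.1138 slope -0.14 dz -0.0003 N371 e0.0013 | off line -27.0mm rel angle -3.02
side line slope deg 2.94 b 0.5308 n126 sd 0.0001 (np.float64(-0.1), np.float64(0.17400000000000024))
   thick x 0.5559 yc -0.0433 slope 0.91 dz -0.0025 N321 e0.0007 | off line 27.3mm rel angle -2.03
   slim x 0.5116 yc 0.1085 slope 0.11 dz -0.0028 N163 e0.0006 | off line -24.8mm rel angle -2.83
```

View pics/fitb1.png

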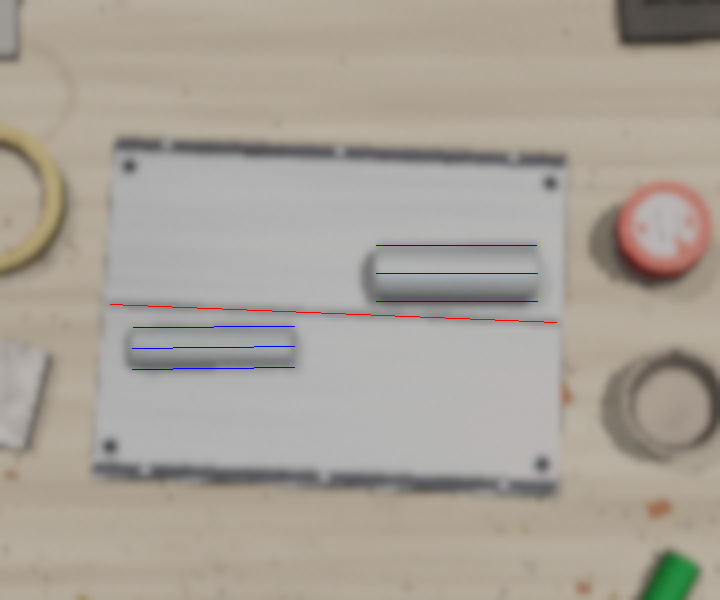

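View pics/fitb2.png

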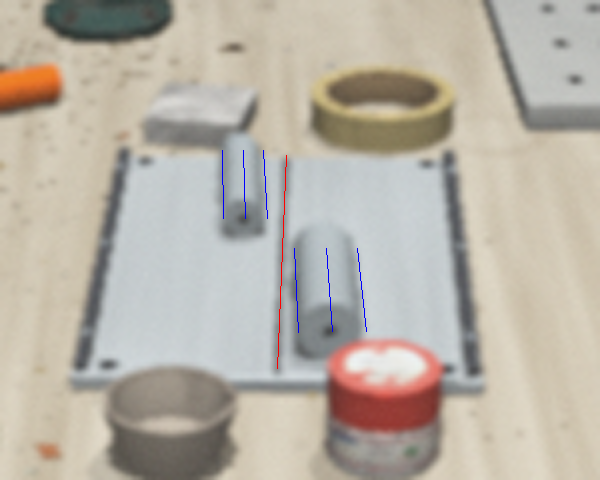

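```bash
cat >> h.py <<'E'
from scipy.spatial.transform import Rotation as Ro
def plan(target,xdir_deg,Rcmd=None,p=None):
    """shift in tool axes (cm) and yaw so that tool x lies along world heading xdir_deg (mod 180)"""
    o=robot.get_obs(); R=Ro.from_rotvec(o['orientation']).as_matrix() if Rcmd is None else Rcmd
    p=o['eef_pos'] if p is None else p
    t=R.T@(np.array(target)-p)*100
    h=np.degrees(np.arctan2(R[1,0],R[0,0]))
    # tool y down: +turn about y lowers heading
    dy=[-(xdir_deg+k*180-h) for k in(-2,-1,0,1,2)]
    print('pos',p.round(4),'tool x,y,z in world',R.T.round(4).tolist(),'shift cm',t.round(2),'heading',h.round(2),'yaw opts',np.round(dy,2),'F',o['wrist_force'].round(2),'gap',round(o['finger_gap'],3),'t',o['time_s'])
E
python3 - <<'E'
from h import *
# heading of bar axis: dx/dy=slope -> heading = 90-slope
plan([.553,-.0374,.12],90-.6)
E
```

```text
pos [0.1971 0.5931 0.2147] tool x,y,z in world [[0.3153, 0.949, 0.0001], [0.0, 0.0001, -1.0], [-0.949, 0.3153, -0.0]] shift cm [-48.61   9.46 -53.66] heading 71.62 yaw opts [ 342.22  162.22  -17.78 -197.78 -377.78] F [-0.04 -0.4   0.01] gap 0.997 t 0.5
```

{"method": "send_rows", "body": {"fingers": [-0.3,-0.3,-0.3,-0.3,-0.3,-0.3,-0.3,-0.3,-0.3,-0.3,-0.3,-0.3], "slide": [[-48.6,9.5,-53.7],[-48.6,9.5,-53.7],[-48.6,9.5,-53.7],[-48.6,9.5,-53.7],[-48.6,9.5,-53.7],[-48.6,9.5,-53.7],[-48.6,9.5,-53.7],[-48.6,9.5,-53.7],[-48.6,9.5,-53.7],[-48.6,9.5,-53.7],[-48.6,9.5,-53.7],[-48.6,9.5,-53.7]], "yaw": [-17.8,-17.8,-17.8,-17.8,-17.8,-17.8,-17.8,-17.8,-17.8,-17.8,-17.8,-17.8], "newtons": 20}}

```text
time_s: 2.0
eef_pos: [0.5544, -0.0399, 0.1193]
orientation: [-1.215, -1.201, 1.2]
wrist_force: [-0.5, 0.9, -0.3]
finger_gap: 0.65
```

```bash
python3 - <<'E'
from h import *
plan([.555,-.038,.052],90-.6)
E
```

```text
pos [ 0.5544 -0.0399  0.1193] tool x,y,z in world [[0.0117, 0.9999, -0.0], [0.0004, -0.0, -1.0], [-0.9999, 0.0117, -0.0004]] shift cm [ 0.2   6.73 -0.05] heading 89.33 yaw opts [ 3.5993e+02  1.7993e+02 -7.0000e-02 -1.8007e+02 -3.6007e+02] F [-0.5   0.87 -0.32] gap 0.65 t 2.0
```

{"method": "send_rows", "body": {"fingers": [-0.3,-0.3,-0.3,-0.3,-0.3], "slide": [[0,3,-0.6],[0,5.5,-0.6],[0,6.8,-0.6],[0,6.8,-0.6],[0,6.8,-0.6]], "yaw": [0,0,0,0,0]}}

```text
time_s: 2.62
eef_pos: [0.5598, -0.0374, 0.0525]
orientation: [-1.215, -1.203, 1.201]
wrist_force: [0.8, -0.8, 0.5]
finger_gap: 0.651
```

```bash
python3 - <<'E'
from h import *
plan([.5595,-.038,.046],90-.6)
d=robot.camera('side'); save('s2.png',d['image'],(270,170,430,310),4)
E
```

```text
pos [ 0.5598 -0.0374  0.0525] tool x,y,z in world [[0.0099, 1.0, -0.0001], [0.0012, -0.0001, -1.0], [-1.0, 0.0099, -0.0012]] shift cm [-0.06  0.65  0.03] heading 89.43 yaw opts [ 3.6003e+02  1.8003e+02  3.0000e-02 -1.7997e+02 -3.5997e+02] F [ 0.81 -0.8   0.48] gap 0.651 t 2.625
```

View pics/s2.png

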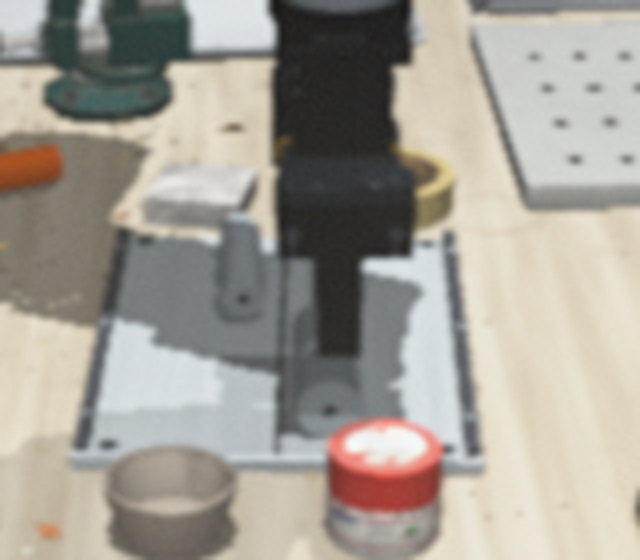

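{"method": "send_rows", "body": {"fingers": [-0.3,-0.3,-0.3,-0.3], "slide": [[0,0.4,0],[0,0.6,0],[0,0.65,0],[0,0.65,0]], "yaw": [0,0,0,0]}}

```text
time_s: 3.18
eef_pos: [0.5602, -0.0374, 0.0461]
orientation: [-1.216, -1.203, 1.201]
wrist_force: [-0.3, 1.2, 9.5]
finger_gap: 0.646
```

{"method": "send_rows", "body": {"fingers": [-0.3,-0.3], "slide": [[0,0,0],[0,0,0]], "yaw": [0,0]}}

```text
time_s: 3.42
eef_pos: [0.5602, -0.0374, 0.0461]
orientation: [-1.216, -1.203, 1.201]
wrist_force: [0.2, 1.6, 9.8]
finger_gap: 0.653
```

{"method": "send_rows", "body": {"fingers": [-0.3,-0.3,-0.3,-0.3,-0.3], "slide": [[0,-0.01,0.2],[0,-0.01,0.4],[0,-0.01,0.6],[0,-0.01,0.8],[0,-0.01,0.8]], "yaw": [0,0,0,0,0]}}

```text
time_s: 4.05
eef_pos: [0.552, -0.0374, 0.0461]
orientation: [-1.216, -1.203, 1.201]
wrist_force: [-0.4, 0.4, 8.2]
finger_gap: 0.65
```

```bash
python3 - <<'E'
from h import *
plan([.5595,-.038,.046],90-.6)
d=robot.camera('side'); save('s3.png',d['image'],(270,170,430,310),4)
E
```

```text
pos [ 0.552  -0.0374  0.0461] tool x,y,z in world [[0.0101, 0.9999, -0.0002], [0.0019, -0.0002, -1.0], [-0.9999, 0.0101, -0.0019]] shift cm [-0.06  0.01 -0.75] heading 89.42 yaw opts [ 3.6002e+02  1.8002e+02  2.0000e-02 -1.7998e+02 -3.5998e+02] F [-0.42  0.37  8.2 ] gap 0.65 t 4.05
```

View pics/s3.png

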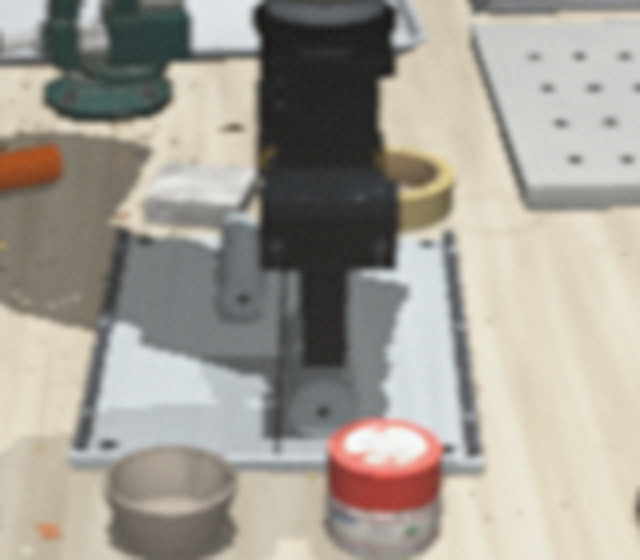

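{"method": "send_rows", "body": {"fingers": [-0.3,-0.3,-0.3,-0.3,-0.3,-0.3,-0.3,-0.3], "slide": [[0,0,0.25],[0,0,0.5],[0,0,0.75],[0,0,1.0],[0,0,1.25],[0,0,1.5],[0,0,1.7],[0,0,1.7]], "yaw": [0.35,0.7,1.05,1.4,1.75,2.1,2.5,2.5]}}

```text
time_s: 5.1
eef_pos: [0.535, -0.0371, 0.046]
orientation: [-1.236, -1.171, 1.169]
wrist_force: [-0.4, 1.7, 8.1]
finger_gap: 0.649
```

{"method": "send_rows", "body": {"fingers": [-0.3,-0.3,-0.3,-0.3], "slide": [[0,-1,0],[0,-5,-0.5],[0,-10,-6],[0,-10,-12]], "yaw": [0,0,0,0]}}

```text
time_s: 5.6
eef_pos: [0.6495, -0.0435, 0.1489]
orientation: [-1.238, -1.173, 1.168]
wrist_force: [0.5, -0.5, -0.2]
finger_gap: 0.65
```

```bash
python3 - <<'E'
from h import *
cx={'thick':.541,'slim':.508}
for d in report(cx=cx):
    overlay(d,(220,150,400,300) if d['cy']<240 else (270,190,420,310),'a%d.png'%d['shot'],cx); print(d['shot'])
plan([.5595,-.038,.046],90-.6)
E
```

```text
Traceback (most recent call last):
  File "h.py", line 50, in report
    f,k,s,rg=linefit(d,f0[c]); print(c,'line slope deg %.2f b %.4f n%d sd %.4f'%(np.degrees(np.arctan(f[0])),f[1],k,s),rg)
             ~~~~~~~^^^^^^^^^
  File "h.py", line 36, in linefit
    r=least_squares(lambda p:o[:,1]-np.polyval(p,o[:,0]),f,loss='soft_l1',f_scale=.0005); f=r.x
  File "h.py", line 36, in <lambda>
    r=least_squares(lambda p:o[:,1]-np.polyval(p,o[:,0]),f,loss='soft_l1',f_scale=.0005); f=r.x
                             ~^^^^^
IndexError: too many indices for array: array is 1-dimensional, but 2 were indexed
```

```bash
cat >> h.py <<'E'
LF={c:linefit(np.load(c+'1.npy',allow_pickle=True).item())[0] for c in('top','side')}
def rep2(cams,cx,tag):
    for c in cams:
        d=robot.camera(c); f=LF[c]
        crop=(220,150,400,300) if c=='top' else (270,190,420,310)
        for n in BAR:
            try:
                p,yc,N,e=barfit(d,n,cx[n]); print(c,n,'x %.4f yc %.4f slope %.2f dz %.4f N%d e%.4f | off line %.1fmm rel angle %.2f'%(p[0],yc,np.degrees(np.arctan(p[1])),p[2],N,e,1e3*(p[0]-np.polyval(f,yc)),np.degrees(np.arctan(p[1])-np.arctan(f[0]))))
            except Exception as ex: print(n,'fail',ex)
        cr=cv2.resize(d['image'][crop[1]:crop[3],crop[0]:crop[2]],None,fx=4,fy=4,interpolation=cv2.INTER_CUBIC)
        save(tag+c+'.png',cr)
E
python3 - <<'E'
from h import *
rep2(['top','side'],{'thick':.541,'slim':.508},'b')
E
```

```text
thick fail index -1 is out of bounds for axis 0 with size 0
slim fail index -1 is out of bounds for axis 0 with size 0
side thick x 0.5434 yc -0.0433 slope 2.30 dz -0.0027 N317 e0.0006 | off line 14.7mm rel angle -0.65
side slim x 0.5115 yc 0.1097 slope -0.48 dz -0.0027 N155 e0.0007 | off line -24.9mm rel angle -3.42
```

View pics/btop.png

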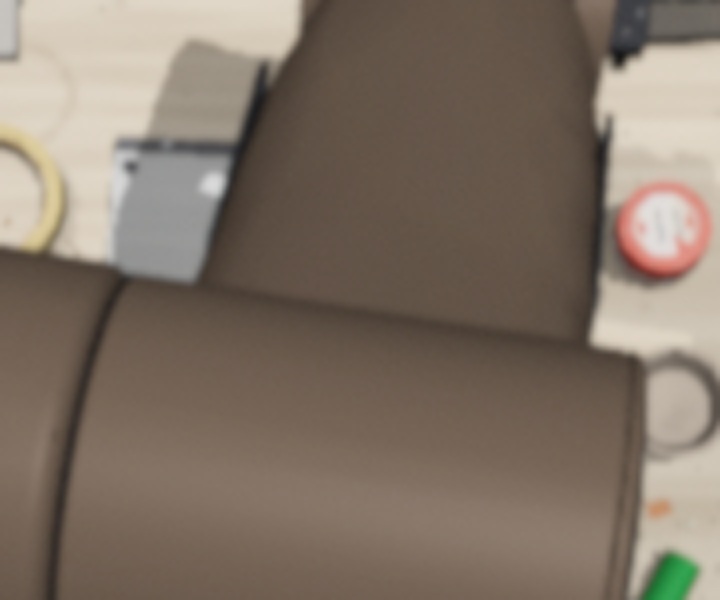

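View pics/bside.png

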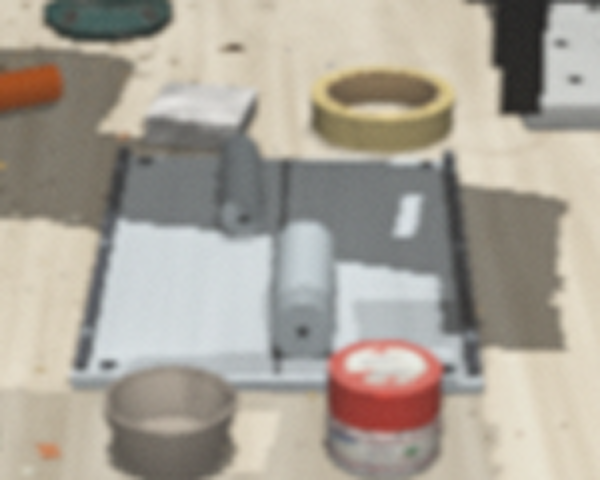

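```bash
python3 - <<'E'
from h import *
plan([.547,-.038,.052],87)
E
```

```text
pos [ 0.6493 -0.0435  0.1449] tool x,y,z in world [[0.0535, 0.9986, -0.0001], [0.0017, -0.0002, -1.0], [-0.9986, 0.0535, -0.0017]] shift cm [-0.    9.27 10.26] heading 86.93 yaw opts [ 3.5993e+02  1.7993e+02 -7.0000e-02 -1.8007e+02 -3.6007e+02] F [-0.13  0.12 -0.83] gap 0.648 t 5.75
```

{"method": "send_rows", "body": {"fingers": [-0.3,-0.3,-0.3,-0.3,-0.3,-0.3], "slide": [[0,0,5],[0,0,10.3],[0,5,10.3],[0,9,10.3],[0,9,10.3],[0,9,10.3]], "yaw": [0,0,0,0,0,0]}}

```text
time_s: 6.5
eef_pos: [0.5448, -0.0378, 0.0556]
orientation: [-1.235, -1.17, 1.169]
wrist_force: [0.2, -0.4, 0.9]
finger_gap: 0.653
```

```bash
python3 - <<'E'
from h import *
plan([.547,-.038,.0461],87)
E
```

```text
pos [ 0.5448 -0.0378  0.0556] tool x,y,z in world [[0.0537, 0.9986, 0.0], [0.0005, -0.0, -1.0], [-0.9986, 0.0537, -0.0005]] shift cm [-0.01  0.95 -0.22] heading 86.92 yaw opts [ 3.5992e+02  1.7992e+02 -8.0000e-02 -1.8008e+02 -3.6008e+02] F [ 0.17 -0.44  0.94] gap 0.653 t 6.5
```

{"method": "send_rows", "body": {"fingers": [-0.3,-0.3,-0.3,-0.3,-0.3], "slide": [[0,0.3,-0.2],[0,0.7,-0.2],[0,0.9,-0.2],[0,0.95,-0.2],[0,0.95,-0.2]], "yaw": [0,0,0,0,0]}}

```text
time_s: 7.12
eef_pos: [0.5476, -0.0379, 0.046]
orientation: [-1.236, -1.171, 1.168]
wrist_force: [0.4, 0.7, 11.4]
finger_gap: 0.647
```

{"method": "send_rows", "body": {"fingers": [-0.3,-0.3,-0.3,-0.3,-0.3,-0.3,-0.3,-0.3,-0.3,-0.3,-0.3,-0.3], "slide": [[0,-0.02,0],[0,-0.02,0.25],[0,-0.02,0.5],[0,-0.02,0.75],[0,-0.02,1.0],[0,-0.02,1.25],[0,-0.02,1.5],[0,-0.02,1.75],[0,-0.02,2.0],[0,-0.02,2.25],[0,-0.02,2.5],[0,-0.02,2.5]], "yaw": [0,0.15,0.3,0.45,0.6,0.75,0.9,1.05,1.2,1.35,1.5,1.5]}}

```text
time_s: 8.62
eef_pos: [0.5224, -0.0365, 0.046]
orientation: [-1.247, -1.152, 1.15]
wrist_force: [0.1, 1.4, 9.5]
finger_gap: 0.651
```

{"method": "send_rows", "body": {"fingers": [-0.3,-0.3,-0.3,-0.3,-0.3], "slide": [[0,-1,0],[0,-5,0],[0,-7,5],[14,-7,5],[15,-7,5]], "yaw": [0,0,0,0,0]}}

```text
time_s: 9.25
eef_pos: [0.482, 0.0929, 0.1162]
orientation: [-1.248, -1.149, 1.147]
wrist_force: [1.1, 0.1, 0.1]
finger_gap: 0.647
```

```bash
python3 - <<'E'
from h import *
rep2(['side'],{'thick':.53,'slim':.508},'c')
plan([.5015,.113,.05],90)
E
```

```text
side thick x 0.5307 yc -0.0435 slope 3.58 dz -0.0026 N347 e0.0007 | off line 2.1mm rel angle 0.64
side slim x 0.5113 yc 0.1091 slope -0.10 dz -0.0028 N157 e0.0006 | off line -25.1mm rel angle -3.04
pos [0.4819 0.0991 0.1161] tool x,y,z in world [[0.0783, 0.9969, 0.0014], [0.0016, 0.0013, -1.0], [-0.9969, 0.0783, -0.0015]] shift cm [ 1.53  6.62 -1.83] heading 85.51 yaw opts [ 355.51  175.51   -4.49 -184.49 -364.49] F [-3.3   2.56  0.05] gap 0.652 t 9.3
```

View pics/cside.png

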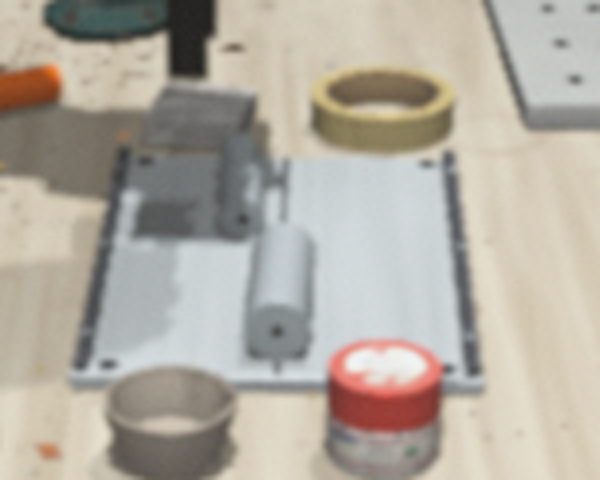

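{"method": "send_rows", "body": {"fingers": [-0.3,-0.3,-0.3,-0.3,-0.3,-0.3], "slide": [[1,0,-1.5],[1,3,-1.8],[1,6,-1.8],[1,6.8,-1.8],[1,6.8,-1.8],[1,6.8,-1.8]], "yaw": [-4.5,-4.5,-4.5,-4.5,-4.5,-4.5]}}

```text
time_s: 10.05
eef_pos: [0.5012, 0.1006, 0.0482]
orientation: [-1.211, -1.209, 1.207]
wrist_force: [-0.6, 0.6, 0.1]
finger_gap: 0.651
```

```bash
python3 - <<'E'
from h import *
plan([.5017,.113,.0361],90)
E
```

```text
pos [0.5012 0.1006 0.0482] tool x,y,z in world [[0.0015, 1.0, 0.0002], [0.0015, 0.0002, -1.0], [-1.0, 0.0015, -0.0015]] shift cm [ 1.24  1.21 -0.05] heading 89.92 yaw opts [ 3.5992e+02  1.7992e+02 -8.0000e-02 -1.8008e+02 -3.6008e+02] F [-0.64  0.58  0.07] gap 0.651 t 10.05
```

{"method": "send_rows", "body": {"fingers": [-0.3,-0.3,-0.3,-0.3,-0.3,-0.3], "slide": [[1.2,0,0],[1.2,0.5,0],[1.2,0.9,0],[1.2,1.15,0],[1.2,1.18,0],[1.2,1.18,0]], "yaw": [0,0,0,0,0,0]}}

```text
time_s: 10.8
eef_pos: [0.5015, 0.1126, 0.036]
orientation: [-1.211, -1.21, 1.207]
wrist_force: [-0.8, 1.2, 9.0]
finger_gap: 0.655
```

{"method": "send_rows", "body": {"fingers": [-0.3,-0.3,-0.3,-0.3,-0.3,-0.3,-0.3,-0.3,-0.3,-0.3,-0.3,-0.3], "slide": [[0,0,-0.25],[0,0,-0.5],[0,0,-0.75],[0,0,-1.0],[0,0,-1.25],[0,0,-1.5],[0,0,-1.75],[0,0,-2.0],[0,0,-2.25],[0,0,-2.5],[0,0,-2.65],[0,0,-2.65]], "yaw": [0.4,0.8,1.2,1.6,2.0,2.4,2.8,3.2,3.5,3.8,4,4]}}

```text
time_s: 12.3
eef_pos: [0.528, 0.1122, 0.036]
orientation: [-1.243, -1.158, 1.156]
wrist_force: [0.3, -2.4, 10.5]
finger_gap: 0.645
```

{"method": "send_rows", "body": {"fingers": [-0.3,-0.3,-0.3,-0.3,-0.3], "slide": [[0,-1,0],[0,-4,0],[0,-5,5],[0,-5,10],[0,-5,10]], "yaw": [0,0,0,0,0]}}

```text
time_s: 12.92
eef_pos: [0.4243, 0.1198, 0.0858]
orientation: [-1.24, -1.155, 1.158]
wrist_force: [0.5, 0.0, -0.1]
finger_gap: 0.645
```

```bash
python3 - <<'E'
from h import *
rep2(['side'],{'thick':.53,'slim':.523},'e')
plan([.515,.113,.045],87)
E
```

```text
side thick x 0.5308 yc -0.0433 slope 3.61 dz -0.0027 N344 e0.0007 | off line 2.2mm rel angle 0.67
side slim x 0.5253 yc 0.1083 slope 2.74 dz -0.0027 N160 e0.0008 | off line -11.1mm rel angle -0.20
pos [0.4267 0.1198 0.0859] tool x,y,z in world [[0.0707, 0.9975, 0.0001], [0.0002, 0.0001, -1.0], [-0.9975, 0.0707, -0.0002]] shift cm [-0.06  4.1  -8.86] heading 85.95 yaw opts [ 358.95  178.95   -1.05 -181.05 -361.05] F [ 1.46 -1.03 -0.35] gap 0.653 t 12.975
```

View pics/eside.png

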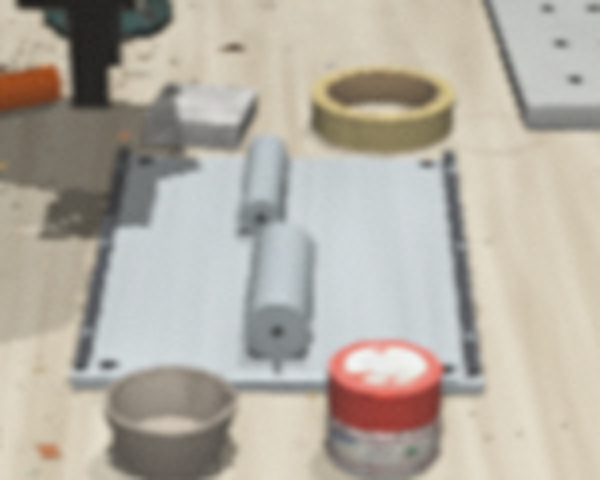

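{"method": "send_rows", "body": {"fingers": [-0.3,-0.3,-0.3,-0.3,-0.3,-0.3], "slide": [[0,0,-5],[0,0,-9],[0,2,-9],[0,3.8,-9],[0,3.8,-9],[0,3.8,-9]], "yaw": [0,0,0,0,0,0]}}

```text
time_s: 13.72
eef_pos: [0.5179, 0.1133, 0.0478]
orientation: [-1.242, -1.157, 1.156]
wrist_force: [-0.7, 0.5, 0.3]
finger_gap: 0.652
```

```bash
python3 - <<'E'
from h import *
plan([.5155,.113,.036],87)
E
```

```text
pos [0.5179 0.1133 0.0478] tool x,y,z in world [[0.0712, 0.9975, 0.0002], [0.0007, 0.0001, -1.0], [-0.9975, 0.0712, -0.0007]] shift cm [-0.04  1.18  0.24] heading 85.91 yaw opts [ 358.91  178.91   -1.09 -181.09 -361.09] F [-0.7   0.48  0.34] gap 0.652 t 13.725
```

{"method": "send_rows", "body": {"fingers": [-0.3,-0.3,-0.3,-0.3,-0.3], "slide": [[0,0.5,0.25],[0,0.9,0.25],[0,1.1,0.25],[0,1.17,0.25],[0,1.17,0.25]], "yaw": [0,0,0,0,0]}}

```text
time_s: 14.35
eef_pos: [0.5152, 0.1135, 0.0361]
orientation: [-1.243, -1.158, 1.156]
wrist_force: [-0.5, -0.1, 4.9]
finger_gap: 0.651
```

{"method": "send_rows", "body": {"fingers": [-0.3,-0.3,-0.3,-0.3,-0.3,-0.3,-0.3,-0.3,-0.3,-0.3,-0.3,-0.3], "slide": [[0,0.01,0],[0,0.01,-0.25],[0,0.01,-0.5],[0,0.01,-0.75],[0,0.01,-1.0],[0,0.01,-1.25],[0,0.01,-1.5],[0,0.01,-1.75],[0,0.01,-2.0],[0,0.01,-2.3],[0,0.01,-2.55],[0,0.01,-2.55]], "yaw": [0,0,0.1,0.1,0.2,0.2,0.3,0.3,0.4,0.4,0.4,0.4]}}

```text
time_s: 15.85
eef_pos: [0.5409, 0.1118, 0.0361]
orientation: [-1.246, -1.153, 1.151]
wrist_force: [0.6, 1.0, 5.7]
finger_gap: 0.652
```

{"method": "send_rows", "body": {"fingers": [-0.3,-0.3,-0.3,-0.3,-0.3,-0.3,-0.3,-0.3,-0.3,-0.3], "slide": [[0,-1,0],[0,-6,0],[0,-12,0],[5,-17,5],[10,-17,10],[15,-17,15],[20,-17,20],[25,-17,20],[30,-17,20],[35,-17,20]], "yaw": [0,0,0,0,0,0,0,0,0,0]}}

```text
time_s: 17.1
eef_pos: [0.3671, 0.4783, 0.2066]
orientation: [-1.245, -1.153, 1.151]
wrist_force: [1.4, -1.1, 0.4]
finger_gap: 0.647
```

```bash
python3 - <<'E'
from h import *
rep2(['top','side'],{'thick':.528,'slim':.535},'f')
plan([.515,.113,.045],87)
E
```

```text
top thick x 0.5282 yc -0.0367 slope 4.32 dz -0.0005 N525 e0.0013 | off line 0.5mm rel angle 1.43
top slim x 0.5348 yc 0.1123 slope 3.85 dz -0.0002 N378 e0.0012 | off line -0.3mm rel angle 0.97
side thick x 0.5309 yc -0.0432 slope 3.49 dz -0.0029 N345 e0.0007 | off line 2.2mm rel angle 0.55
side slim x 0.5379 yc 0.1074 slope 4.09 dz -0.0027 N166 e0.0006 | off line 1.6mm rel angle 1.15
pos [0.3675 0.4806 0.2055] tool x,y,z in world [[0.0748, 0.9972, 0.0015], [0.0006, 0.0014, -1.0], [-0.9972, 0.0748, -0.0005]] shift cm [-35.57  16.01 -17.45] heading 85.71 yaw opts [ 358.71  178.71   -1.29 -181.29 -361.29] F [ 0.07 -0.9  -0.71] gap 0.647 t 17.2
```

View pics/fside.png

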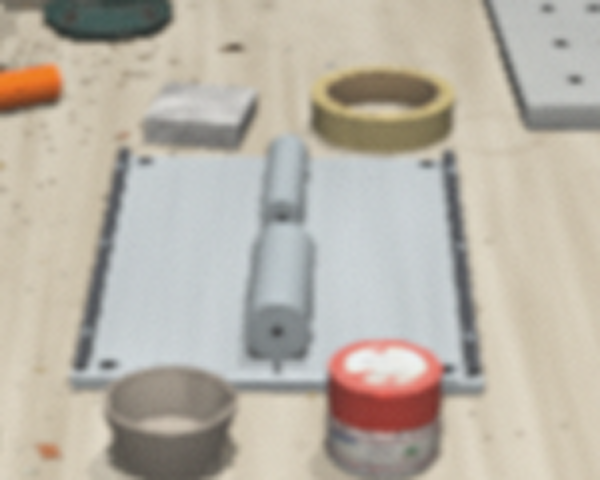

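View pics/ftop.png

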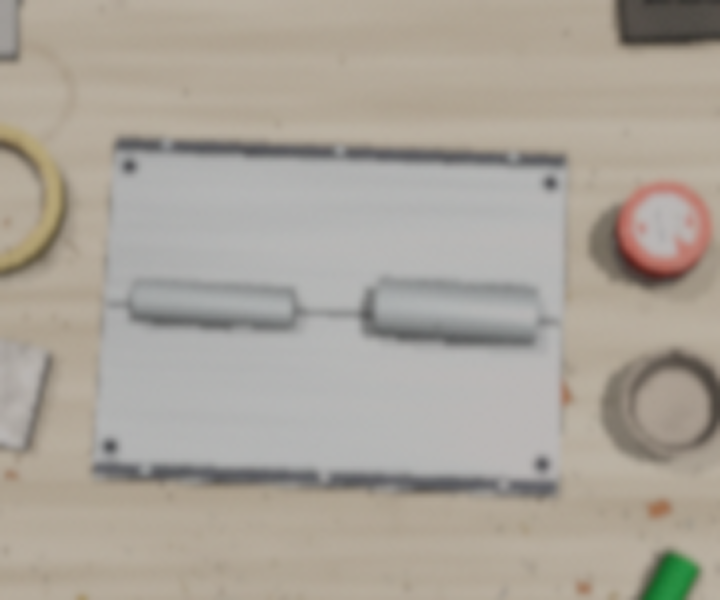

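```bash
cat >> h.py <<'E'
def edges(d,n,f,yc,c):
    R=BAR[n][0]; g=cv2.cvtColor(d['image'],cv2.COLOR_RGB2GRAY).astype(np.float32); out=[]
    for yy in np.arange(yc-.035,yc+.0351,.005):
        x0=np.polyval(f,yy); xs=x0+np.arange(-.035,.0351,.0005)
        uv=proj(d,np.c_[xs,np.full_like(xs,yy),np.full_like(xs,.01+R)]).astype(np.float32)
        v=cv2.remap(g,uv[None,:,0],uv[None,:,1],cv2.INTER_CUBIC)[0]; out.append(v)
    return xs-x0,np.array(out)
E
python3 - <<'E'
from h import *
import matplotlib
E
python3 - <<'E'
from h import *
for c in('top','side'):
    d=robot.camera(c); np.save(c+'2.npy',d,allow_pickle=True)
    for n,yc in(('thick',-.037),('slim',.113)):
        x,V=edges(d,n,LF[c],yc,c)
        print(c,n); 
        for s in(V[:5],V[5:10],V[10:]):
            m=s.mean(0); print(' ',' '.join('%d'%k for k in m[::4]))
    print((x[::4]*1e3).round().astype(int))
E
```

```text
top thick
  183 182 182 181 179 175 166 148 123 105 106 117 131 142 152 161 170 177 180 180 176 170 163 156 149 143 142 153 168 176 180 181 182 182 182 182
  182 182 182 182 181 175 163 143 118 100 99 112 125 136 146 156 165 172 177 179 177 172 166 159 152 146 144 152 165 176 180 182 182 182 182 182
  182 182 182 181 180 177 169 153 129 106 98 105 120 133 143 152 160 168 173 176 176 173 168 162 156 149 145 152 165 175 180 182 182 182 182 182
top slim
  179 179 178 178 178 179 179 177 171 159 141 123 117 126 140 153 163 171 173 170 165 157 148 146 154 166 175 178 179 179 179 179 179 179 179 180
  178 178 178 177 177 177 177 175 168 152 127 107 106 118 133 147 159 167 171 171 167 160 152 148 153 166 174 177 178 177 176 176 177 177 177 178
  177 177 176 175 176 176 176 175 168 155 134 111 102 112 128 141 153 162 167 168 167 162 155 150 151 160 170 175 175 174 174 174 174 174 175 176
[-35 -33 -31 -29 -27 -25 -23 -21 -19 -17 -15 -13 -11  -9  -7  -5  -3  -1
   1   3   5   7   9  11  13  15  17  19  21  23  25  27  29  31  33  35]
side thick
  206 206 204 204 203 203 203 198 178 151 140 148
[... 405 characters left out ...]
200 200 199 199 199 198 200 201 196 183 163 150 154 164 171 174 175 177 177 175 165 150 142 157 182 199 203 202 201 199 199 199 200 201 200
  198 199 199 198 198 198 198 198 199 197 186 167 153 154 166 179 188 192 192 189 184 173 158 145 147 165 187 199 200 199 198 197 197 196 197 197
  197 198 198 197 197 197 197 197 197 196 192 177 160 153 164 176 186 191 193 191 187 179 165 152 152 168 187 198 200 197 196 197 197 196 196 196
[-35 -33 -31 -29 -27 -25 -23 -21 -19 -17 -15 -13 -11  -9  -7  -5  -3  -1
   1   3   5   7   9  11  13  15  17  19  21  23  25  27  29  31  33  35]Traceback (most recent call last):
  File "<stdin>", line 2, in <module>
ModuleNotFoundError: No module named 'matplotlib'
```

```bash
python3 - <<'E'
from h import *
plan([.527,-.037,.055],86)
E
```

```text
pos [0.3674 0.4764 0.2053] tool x,y,z in world [[0.0765, 0.9971, -0.0009], [-0.0006, -0.0008, -1.0], [-0.9971, 0.0765, 0.0006]] shift cm [-49.96  15.06 -19.84] heading 85.61 yaw opts [ 359.61  179.61   -0.39 -180.39 -360.39] F [ 0.8  -0.65 -0.45] gap 0.651 t 17.3
```

{"method": "send_rows", "body": {"fingers": [-0.3,-0.3,-0.3,-0.3,-0.3,-0.3,-0.3,-0.3,-0.3,-0.3,-0.3,-0.3], "slide": [[-50,8,-19.8],[-50,8,-19.8],[-50,8,-19.8],[-50,8,-19.8],[-50,8,-19.8],[-50,8,-19.8],[-50,8,-19.8],[-50,8,-19.8],[-50,8,-19.8],[-50,12,-19.8],[-50,14.8,-19.8],[-50,14.8,-19.8]], "yaw": [-0.4,-0.4,-0.4,-0.4,-0.4,-0.4,-0.4,-0.4,-0.4,-0.4,-0.4,-0.4]}}

```text
time_s: 18.8
eef_pos: [0.5247, -0.0385, 0.0568]
orientation: [-1.24, -1.153, 1.157]
wrist_force: [0.1, -0.6, -0.5]
finger_gap: 0.648
```

{"method": "send_rows", "body": {"fingers": [-0.3,-0.3], "slide": [[0,0,0],[0,0,0]], "yaw": [0,0]}}

```text
time_s: 19.05
eef_pos: [0.5268, -0.0379, 0.0589]
orientation: [-1.244, -1.158, 1.156]
wrist_force: [-0.4, 0.7, -0.3]
finger_gap: 0.651
```

```bash
python3 - <<'E'
from h import *
plan([.527,-.037,.0461],86)
E
```

```text
pos [ 0.5268 -0.0379  0.0589] tool x,y,z in world [[0.0711, 0.9975, -0.0002], [0.002, -0.0003, -1.0], [-0.9975, 0.0711, -0.002]] shift cm [ 0.09  1.28 -0.01] heading 85.92 yaw opts [ 3.5992e+02  1.7992e+02 -8.0000e-02 -1.8008e+02 -3.6008e+02] F [-0.41  0.65 -0.28] gap 0.651 t 19.05
```

{"method": "send_rows", "body": {"fingers": [-0.3,-0.3,-0.3,-0.3,-0.3], "slide": [[0,0.6,0],[0,1.1,0],[0,1.25,0],[0,1.27,0],[0,1.27,0]], "yaw": [0,0,0,0,0]}}

```text
time_s: 19.68
eef_pos: [0.5276, -0.0378, 0.0459]
orientation: [-1.245, -1.159, 1.155]
wrist_force: [-0.4, 1.1, 14.8]
finger_gap: 0.649
```

{"method": "send_rows", "body": {"fingers": [-0.3,-0.3,-0.3,-0.3,-0.3,-0.3,-0.3,-0.3,-0.3,-0.3,-0.3], "slide": [[0,-0.03,0],[0,-0.03,-0.2],[0,-0.03,-0.4],[0,-0.03,-0.6],[0,-0.03,-0.6],[0,-0.03,-0.4],[0,-0.03,-0.2],[0,-0.03,0],[0,-0.03,0.1],[0,-0.03,0.1],[0,-1,0.1]], "yaw": [0,-0.2,-0.4,-0.6,-0.6,-0.9,-1.2,-1.5,-1.6,-1.6,-1.6]}}

```text
time_s: 21.05
eef_pos: [0.5252, -0.0376, 0.0547]
orientation: [-1.228, -1.177, 1.178]
wrist_force: [0.4, 0.0, -0.3]
finger_gap: 0.647
```

```bash
python3 - <<'E'
from h import *
plan([.5355,.113,.05],86)
E
```

```text
pos [ 0.5252 -0.0376  0.0547] tool x,y,z in world [[0.0432, 0.9991, 0.0002], [-0.0009, 0.0003, -1.0], [-0.9991, 0.0432, 0.0009]] shift cm [15.09  0.47 -0.38] heading 87.53 yaw opts [ 361.53  181.53    1.53 -178.47 -358.47] F [ 0.43  0.01 -0.34] gap 0.647 t 21.05
```

{"method": "send_rows", "body": {"fingers": [-0.3,-0.3,-0.3,-0.3,-0.3,-0.3,-0.3], "slide": [[0,-3,0],[6,-3,-0.2],[12,-3,-0.4],[15,-3,-0.4],[15,0,-0.4],[15,0.6,-0.4],[15,0.6,-0.4]], "yaw": [0,0,1.5,1.5,1.5,1.5,1.5]}}

```text
time_s: 21.92
eef_pos: [0.5358, 0.1117, 0.0489]
orientation: [-1.241, -1.157, 1.158]
wrist_force: [-0.1, 0.8, -0.0]
finger_gap: 0.649
```

```bash
python3 - <<'E'
from h import *
rep2(['side'],{'thick':.528,'slim':.535},'g')
plan([.5355,.113,.0361],86)
E
```

```text
side thick x 0.5307 yc -0.0436 slope 2.15 dz -0.0027 N347 e0.0007 | off line 2.0mm rel angle -0.79
side slim x 0.5374 yc 0.1016 slope 4.03 dz -0.0013 N193 e0.0022 | off line 1.3mm rel angle 1.09
pos [0.5362 0.1116 0.0493] tool x,y,z in world [[0.0701, 0.9975, 0.0001], [0.0001, 0.0001, -1.0], [-0.9975, 0.0701, -0.0001]] shift cm [0.13 1.32 0.08] heading 85.98 yaw opts [ 3.5998e+02  1.7998e+02 -2.0000e-02 -1.8002e+02 -3.6002e+02] F [ 0.21  0.21 -0.56] gap 0.647 t 21.975
```

{"method": "send_rows", "body": {"fingers": [-0.3,-0.3,-0.3,-0.3,-0.3], "slide": [[0.1,0.6,0],[0.1,1.1,0],[0.1,1.28,0],[0.1,1.3,0],[0.1,1.3,0]], "yaw": [0,0,0,0,0]}}

```text
time_s: 22.6
eef_pos: [0.5363, 0.1129, 0.0361]
orientation: [-1.242, -1.158, 1.157]
wrist_force: [0.2, -1.2, 5.1]
finger_gap: 0.648
```

{"method": "send_rows", "body": {"fingers": [-0.3,-0.3,-0.3,-0.3,-0.3,-0.3,-0.3,-0.3,-0.3,-0.3,-0.3], "slide": [[0,0.01,0],[0,0.01,-0.2],[0,0.01,-0.4],[0,0.01,-0.6],[0,0.01,-0.6],[0,0.01,-0.4],[0,0.01,-0.2],[0,0.01,0],[0,0.01,0.04],[0,0.01,0.04],[0,-1,0.04]], "yaw": [0,-0.2,-0.4,-0.6,-0.6,-0.9,-1.1,-1.3,-1.3,-1.3,-1.3]}}

```text
time_s: 23.98
eef_pos: [0.5351, 0.113, 0.0456]
orientation: [-1.23, -1.173, 1.175]
wrist_force: [0.9, -0.4, -0.1]
finger_gap: 0.649
```

{"method": "send_rows", "body": {"fingers": [-0.3,-0.3,-0.3,-0.3,-0.3,-0.3,-0.3,-0.3,-0.3,-0.3], "slide": [[0,-5,0],[0,-11,0],[0,-16,2],[5,-16,5],[10,-16,10],[15,-16,15],[20,-16,18],[25,-16,18],[30,-16,18],[36,-16,18]], "yaw": [0,0,0,0,0,0,0,0,0,0]}}

```text
time_s: 25.22
eef_pos: [0.372, 0.4826, 0.2065]
orientation: [-1.231, -1.175, 1.175]
wrist_force: [0.6, -1.0, -0.1]
finger_gap: 0.649
```

```bash
python3 - <<'E'
from h import *
rep2(['top','side'],{'thick':.528,'slim':.535},'i')
rep2(['top','side'],{'thick':.528,'slim':.535},'j')
print(robot.get_obs()['wrist_force'],robot.get_obs()['eef_pos'])
E
```

```text
top thick x 0.5279 yc -0.0368 slope 2.66 dz -0.0003 N526 e0.0014 | off line 0.3mm rel angle -0.22
top slim x 0.5347 yc 0.1128 slope 2.26 dz -0.0003 N376 e0.0011 | off line -0.4mm rel angle -0.62
side thick x 0.5307 yc -0.0441 slope 2.13 dz -0.0027 N352 e0.0007 | off line 2.1mm rel angle -0.81
side slim x 0.5380 yc 0.1062 slope 2.09 dz -0.0030 N169 e0.0007 | off line 1.7mm rel angle -0.85
top thick x 0.5275 yc -0.0367 slope 2.83 dz -0.0003 N525 e0.0012 | off line -0.1mm rel angle -0.05
top slim x 0.5348 yc 0.1125 slope 3.32 dz -0.0002 N377 e0.0013 | off line -0.3mm rel angle 0.44
side thick x 0.5308 yc -0.0434 slope 1.61 dz -0.0026 N341 e0.0007 | off line 2.2mm rel angle -1.33
side slim x 0.5380 yc 0.1073 slope 2.17 dz -0.0029 N167 e0.0006 | off line 1.6mm rel angle -0.77
[ 0.29383742  0.0015732  -0.60795697] [0.37188223 0.48131609 0.20549348]
```

View pics/jtop.png

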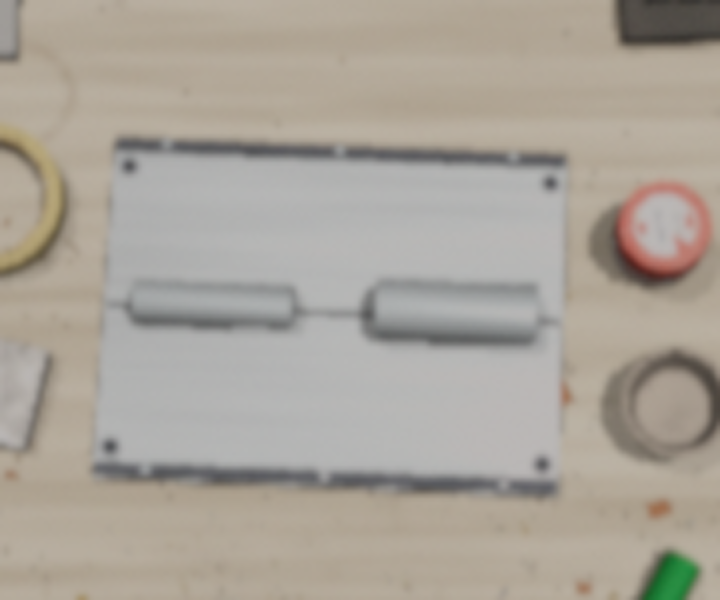

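View pics/jside.png

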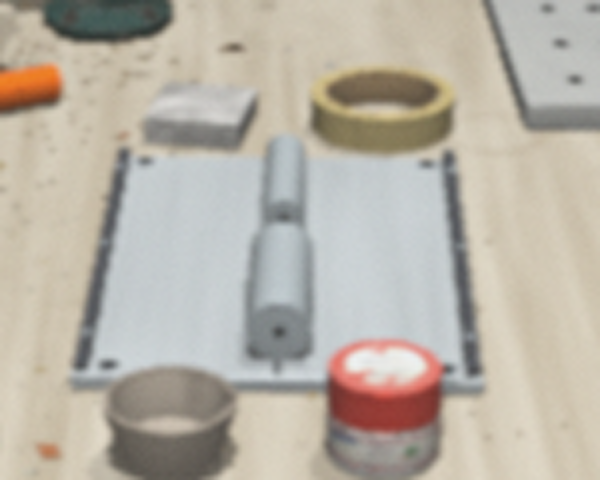

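```bash
python3 - <<'E'
from bench import robot
print(robot.finish_job())
E
```

```text
the job is handed in; nothing more can be done
None
```

Both bars now lie end to end on the scribed line, and the job is handed in at about 25 s on the robot's clock. I rolled each bar with the open fingertips pressed on top at about 5–10 N, using two main strokes. One short back-and-forth roll then corrected each bar's angle. One touch-down on the thick bar read 14.8 N, so I eased off before rolling.

| Last check | Thick bar, off the line | Thick bar, angle to the line | Slim bar, off the line | Slim bar, angle to the line |
|---|---|---|---|---|
| Top camera, depth fit | −0.1 to 0.3 mm | −0.2 to −0.05° | −0.4 to −0.3 mm | −0.6 to 0.4° |
| Side camera, depth fit | about 2.1 mm | −1.3 to −0.8° | about 1.7 mm | about −0.8° |

- **Disagreement between cameras:** The side camera's fit puts both bars about 2 mm further from the robot than the top camera does. It showed about the same gap before I moved anything, so I took it as a bias of that camera and trusted the top view. The bars' edges in both pictures, measured before the last angle correction, put them about 1 mm or less from the line.
- **Left in place:** In the last pictures both bars lie still, the line runs into the ends of each, and the things around the plate look unmoved. The arm is clear of everything.

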